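# Load the wide jar into the capping station

### The arm

A 6-joint arm with a two-finger parallel gripper is mounted at the origin on the work surface. World frame = base frame: x ahead of the robot, y to its left, z up, the work surface at z = 0. Lengths are in m, angles in degrees, forces in N, time in s.
With the tool pointing down it reaches from about 0.25 to 0.725 m from the base axis. Payload 9.7 kg.
Tool frame: the origin (TCP) lies between the finger pads; the fingertips stand 17 mm ahead of it and the grasp point (between the pads) lies 2 mm behind it; z points along the fingers, y is the direction in which the jaws open and shut (so a half turn about z gives the same grasp; the last joint's range is limited). The gripper opens to 85 mm and grips with 20 to 120 N. Pads are 22 mm wide; open, the fingers measure 114 mm over their backs; the gripper's body (76 mm by 85 mm) begins 54 mm behind the grasp point. The pads swing forward as they close: fully open they stand 13 mm farther back than shut.
Start: joints at [-75.688, 4.979, 10.078, 95.1, 0, 90], TCP at [0.136, -0.533, 0.227] pointing down, gripper open.
Joint ranges: [-179.16, 179.16], [-48.56, 103.87], [-65.8, 70.77], [-126.05, 130.52], [-82.76, 87.17], [-180, 180]. Speed limits (degrees/s): [127.2, 127.2, 147.25, 180, 180, 180].

### API

Orientations are given as [roll, pitch, yaw] about the fixed x, y, z axes, in that order (R = Rz(yaw) Ry(pitch) Rx(roll)).
In Python, from workcell import monitor, cams, order gives the robot as it stands. The module is installed in compiled form; this text tells all that it offers.
- The arm moves only by the shell command python3 -m handwheel 'ROWS' [OPENING] [FORCE]. ROWS is JSON, a list of rows, each a list of 6 numbers: the shift along the tool's x, y, z in m, then the turn, a rotation vector about the tool's x, y, z in degrees. In form: [[tx, ty, tz, wx, wy, wz], ...]. A call has exactly 8 rows; each row shifts and turns the commanded pose from where the row before left it, along the tool's axes as they then stand; what a row does not reach is not made up. A row lasts 1/12 s, in which the tool goes at most 41.7 mm and 7.16 degrees, less where a joint would pass 70% of its speed; a pose out of reach is approached as far as the arm can. A call is refused whole if a number of a shift passes 0.0417 or a number of a turn 7.16, either way. A call with a gripper value outside its range is refused whole. OPENING is the opening, from -1 (shut) to 1 (fully open), set as the call begins (- or left out, the last holds). The fingers move at their own pace and stop on an object; FORCE is the grip in N (left out, the last holds). Time passes only in rows, so rows that do not move let the fingers close, or fill a call up. It gives the time, the measured TCP pose, the force and the opening at its end, in the units of the state.
- monitor.get_obs(): the state, without advancing time (a new reading comes with each control period).
- cams.camera(name): name is "scene" or "top"; returns a dict with "img" (480x640x3 uint8, red, green, blue), "depth" (480x640 float32, m along the optical axis (not along the pixel's ray), 0 where there is no reading), "fx", "fy", "cx", "cy" (pixels), "distortion" ([k1, k2, p1, p2, k3] as OpenCV has them; the pictures are not rectified), "rvec" (rotation vector, rad) and "tvec" (3), from world to camera coordinates, as OpenCV has them. Camera axes: x right, y down, z forward; pixel columns grow to the right and rows downward; lengths in m; the calibration is good to about 2 mm. A picture is of the moment at which its call begins.
- order.job_done(): hands the job in, once; it reports no verdict.
The state is a dict: "time": time; "q": joint angles; "qd": joint speeds; "joint_efforts": joint torques, N m; "ee_pos": TCP position; "tcp_rot": TCP orientation; "wrist_force": force on the tool from outside, world axes, zero at the start; "torque": the same for the moment, N m; "opening": finger opening in m.
Only numpy, scipy, OpenCV 4.12 (cv2) and the standard library are available. Lean on these libraries where they do the work, as an engineer would, in place of code of your own. Each camera call takes 0.05 s, during which the arm holds its last target. There are 200 camera calls.

### The job

Load the wide amber glass jar into the capping station: push it gently across the bench until it stands against the guide fence, well before the spring catch, then push it along the fence, past the catch, and press it firmly but gently home against the end stop, whose setting you must find by feel. Leave it standing there against both the fence and the stop with the catch sprung out again behind it; it is glass, so do not lift, tip or force it, and leave the other things on the bench where they are.

Things in the scene. Friction and masses are not known exactly. Their poses are not given: they have to be found in the camera images.
- jar_mid (a point): centre, half-way up (29 mm over the bench), of the wide jar: an upright amber glass cylinder 96 mm in diameter with a slightly narrower black lid, 58 mm tall, 0.37 to 0.63 kg, too wide to grasp. It stands 35 to 80 mm clear of the fence and is smooth and slides when pushed with 1 to 2 N; pushed off its centre it slips round the pusher and away
- jar: the same jar; origin at the centre of its underside, z up along its axis. Some 7 to 12 N against the end stop seats it; the robot pushing it, or it pressing on the stop, with more than 18 N may crack it. Fence, stop and jar are hard: once it is blocked, each further mm of pushing adds 3 to 10 N
- station: capping station, fixed but placed differently each time. Origin on the bench in the inside corner of fence face and end stop (set right back). y axis: along the fence, the way the jar is to travel (to the stop); x axis: square to the fence, away from the jar, which stands at negative x. Press column and head, 290 mm tall, stand clear beyond the stop (x 25 to 125, y 50 to 200 mm)
- fence (a point): middle of the top edge of the fence face, 40 mm over the bench. The fence is straight, 20 mm thick and 40 mm high, aluminium faced with slippery white plastic (friction about 0.25, as for the jar on the bench); its face is the plane x = 0 of the station from y = -480 to +20 mm. The jar touches it when its axis is at x = -48 mm
- stop: fixed bracket of the end stop; origin on the bench at station x = -42.5, y = 0, axes as the station's. The block it carries (85 mm wide, 40 high) is clamped with its hard seat 0 to 30 mm before y = 0; the setting differs each time and is not reported. A white facing stands 3 mm proud of the seat and gives way at 0.4 N. Seated, the jar's axis is at station y = -48 mm less the setting
- catch_nose (a point): tip of the spring catch: a steel ball of 12 mm radius sticking 11 mm out of the fence face, at station y = -116 mm, 26 mm over the bench. The jar forces it back to go by; it pushes the jar off the fence with 1 to 3 N, so the jar must be held to the fence as well as pushed along. It touches the jar while the jar's axis is at y = -151 to -81 mm
- catch (a joint): travel of the catch ball in metres: 0 sprung out, 0.011 pushed back flush with the fence
- small_jar: bystander: a small amber jar, 54 mm in diameter and 50 mm tall, on the robot's side of the fence; origin under its centre
- beaker: bystander: empty glass beaker, 84 mm wide, 110 mm tall, beyond the fence; origin under its centre
- big_beaker: bystander: empty glass beaker, 110 mm wide, 150 mm tall, to the right and far; origin under its centre
- spoon: bystander: a steel spoon lying on the bench
- tray: bystander: clear plastic tray 130 by 240 by 28 mm on the left; origin under its centre
- blender: bystander: a stick mixer lying on the bench at the right, about 370 mm long, 60 mm thick; origin 190 mm from the end of its thick black handle
Mind the look-alikes: they are no part of the job. Leave any pink or turquoise look-alike of the jar alone.

How it is judged:
By the outcome, as a careful person would: the job done as asked, in the order asked, and still so for the second after the job is handed in, with the robot touching nothing.
It also fails if it takes over 61 s, if anything falls off the work surface, if the arm or the gripper's body presses on something with over 40 N, if the wrist force passes 120 N, or if a joint passes its speed limit or range.

## Working session

There is one attempt and no reset: what is moved stays moved. The work goes in short steps, Python scripts to look and compute and a shell command to move; the robot and the scene stay as the last step left them, time stands still between calls to the robot, and variables do not carry over. Pictures are saved under pics/ and viewed, about 8 in all and at most 12, crops included, and the job is handed in when it is done.

```bash
mkdir -p pics; ls; python3 - <<'E'
from workcell import monitor,cams
import cv2,numpy as np
print(monitor.get_obs())
for n in("scene","top"):
    c=cams.camera(n); cv2.imwrite(f"pics/{n}0.png",c["img"][:,:,::-1]); np.savez(f"{n}0.npz",**c)
    print({k:c[k] for k in c if k not in("img","depth")})
E
```

```text
pics
{'time': 0.0, 'q': array([-7.56884588e+01,  5.01123695e+00,  1.00347094e+01,  9.50979157e+01,
        2.73497481e-04,  9.00002240e+01]), 'qd': array([-0.01019904, -0.11651597, -0.0321675 , -0.03370072,  0.04060545,
       -0.03221272]), 'joint_efforts': array([-3.35639408e-03, -5.20378554e+01,  4.64811409e+01,  1.57385337e-02,
       -2.25180415e-04,  4.07369976e-05]), 'ee_pos': array([ 0.13590349, -0.53271669,  0.22618403]), 'tcp_rot': array([-1.79925557e+02, -2.73206213e-04,  1.43113169e+01]), 'wrist_force': array([ 0.84168355, -0.67880248,  0.27039413]), 'torque': array([-0.05259326, -0.07791487, -0.02011179]), 'opening': 0.08532668629883738}
{'fx': 575.906091295942, 'fy': 575.906091295942, 'cx': 317.79915544183814, 'cy': 239.8851341823737, 'distortion': array([-0.03227051,  0.        ,  0.        ,  0.        ,  0.        ]), 'rvec': array([ 2.3621176 ,  0.77561869, -0.25007376]), 'tvec': array([-0.44946027, -0.24502257,  1.80643256])}
{'fx': 506.1838284426392, 'fy': 506.1838284426392, 'cx': 318.156946535699, 'cy': 237.55102694087185, 'distortion': array([0.0137478, 0.       , 0.       , 0.       , 0.       ]), 'rvec': array([ 2.20539886, -2.17094427,  0.08384163]), 'tvec': array([-0.02642197,  0.56458104,  1.43818099])}
```

View pics/top0.png

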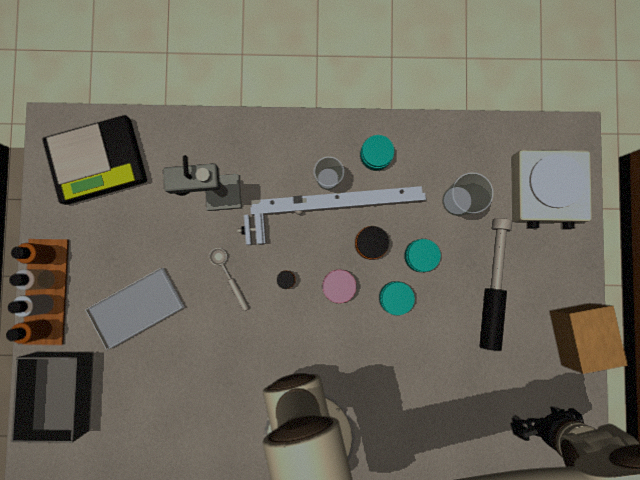

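View pics/scene0.png

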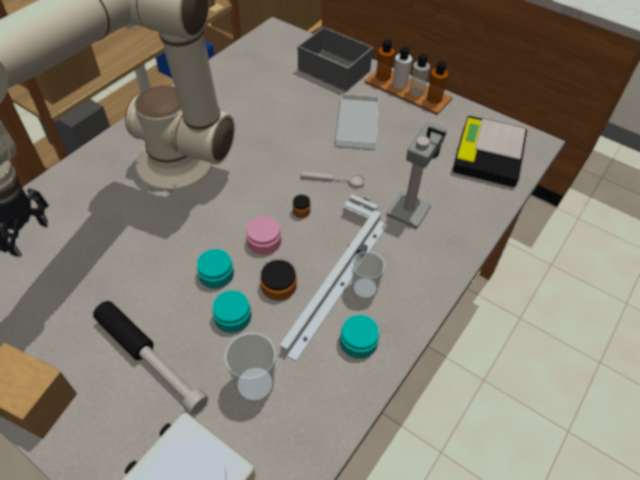

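The top view shows the jar (black lid) at about (373,242). The fence runs from (252,207) to (425,193), with the stop at (258,228) and the catch near (297,200). The turquoise look-alikes are at (423,255) and (398,298), the pink one at (340,286), and the small jar at (287,280).

```bash
cat > h.py <<'E'
import numpy as np,cv2
def load(n): return dict(np.load(n))
def ray(c,uv,z):
    uv=np.asarray(uv,float).reshape(-1,1,2)
    K=np.array([[c["fx"],0,c["cx"]],[0,c["fy"],c["cy"]],[0,0,1]],float)
    p=cv2.undistortPoints(uv,K,c["distortion"]).reshape(-1,2)
    R=cv2.Rodrigues(c["rvec"])[0]; o=-R.T@c["tvec"]
    d=np.c_[p,np.ones(len(p))]@R
    return o+d*((z-o[2])/d[:,2])[:,None]
def proj(c,P):
    K=np.array([[c["fx"],0,c["cx"]],[0,c["fy"],c["cy"]],[0,0,1]],float)
    return cv2.projectPoints(np.asarray(P,float).reshape(-1,3),c["rvec"],c["tvec"],K,c["distortion"])[0].reshape(-1,2)
def cloud(c):
    K=np.array([[c["fx"],0,c["cx"]],[0,c["fy"],c["cy"]],[0,0,1]],float)
    v,u=np.mgrid[:480,:640]; uv=np.stack([u,v],-1).reshape(-1,1,2).astype(float)
    p=cv2.undistortPoints(uv,K,c["distortion"]).reshape(-1,2)
    d=c["depth"].reshape(-1,1)*np.c_[p,np.ones(len(p))]
    R=cv2.Rodrigues(c["rvec"])[0]
    return ((d-c["tvec"])@R).reshape(480,640,3)
def blob(c,mask,near,z):
    n,l,s,ce=cv2.connectedComponentsWithStats(mask.astype(np.uint8))
    i=1+np.argmin(np.hypot(*(ce[1:]-near).T)+1000*(s[1:,4]<30))
    m=(l==i).astype(np.uint8)
    ct=max(cv2.findContours(m,cv2.RETR_EXTERNAL,cv2.CHAIN_APPROX_NONE)[0],key=len)
    P=ray(c,ct.reshape(-1,2),z)[:,:2]
    (x,y),r=cv2.minEnclosingCircle(P.astype(np.float32)*1000)
    A=np.c_[2*P,np.ones(len(P))]; s_=np.linalg.lstsq(A,(P**2).sum(1),rcond=None)[0]
    return s[i,4],ce[i],(x,y,r),s_[:2]*1000,1000*np.sqrt(s_[2]+s_[:2]@s_[:2])
E
python3 - <<'E'
from h import *
np.set_printoptions(precision=1,suppress=True)
t=load("top0.npz");s=load("scene0.npz")
for nm,c,js,sm in(("top",t,(373,242),(287,280)),("scene",s,(279,275),(301,203))):
    v=c["img"].max(2)
    print(nm,"lid",blob(c,v<55,js,.058)); print(" small",blob(c,v<55,sm,.05))
    P=cloud(c); print(" bench z",P[260:275,440 if nm=="top" else 200,2].mean()*1000)
    # fence top points
    m=(abs(P[...,2]-.04)<.008)&(c["img"].min(2)>120)&(abs(P[...,0]-.5)<.25)&(P[...,1]>-.35)&(P[...,1]<.4)
    Q=P[m]; print(" fence pts",len(Q),Q.min(0)*1000,Q.max(0)*1000)
c=t["img"][170:310,200:450];c=cv2.resize(c[:,:,::-1],None,fx=3.2,fy=3.2,interpolation=cv2.INTER_CUBIC);cv2.imwrite("pics/crop1.png",c)
c=s["img"][180:360,260:400];c=cv2.resize(c[:,:,::-1],None,fx=3.3,fy=3.3,interpolation=cv2.INTER_CUBIC);cv2.imwrite("pics/crop2.png",c)
E
```

```text
top lid (np.int32(809), array([372.6, 241.7]), (553.268798828125, -170.94778442382812, 45.585540771484375), array([ 553.1, -170.4]), np.float64(43.83558023647744))
 small (np.int32(260), array([285.7, 279.3]), (443.65399169921875, 70.90299224853516, 26.200895309448242), array([444. ,  71.9]), np.float64(24.18736710969063))
 bench z 1.7687013446599553
 fence pts 1468 [ 350.1 -320.9   32. ] [696.4 398.6  48. ]
scene lid (np.int32(767), array([277.8, 274.9]), (556.203857421875, -175.15130615234375, 45.143001556396484), array([ 555.8, -175.3]), np.float64(42.9622950475226))
 small (np.int32(167), array([301.1, 202. ]), (448.50653076171875, 67.15877532958984, 25.107709884643555), array([447.6,  66.5]), np.float64(22.790372996601036))
 bench z 219.0048711142327
 fence pts 1767 [ 367.6 -323.8   32.1] [749.3 399.   48. ]
```

View pics/crop1.png

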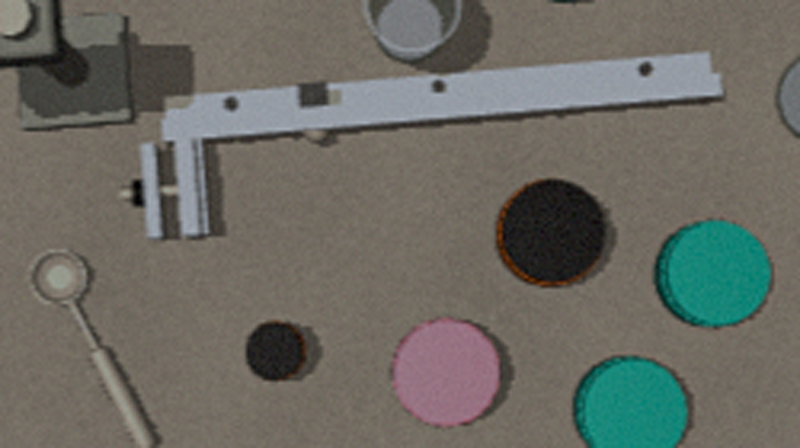

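View pics/crop2.png

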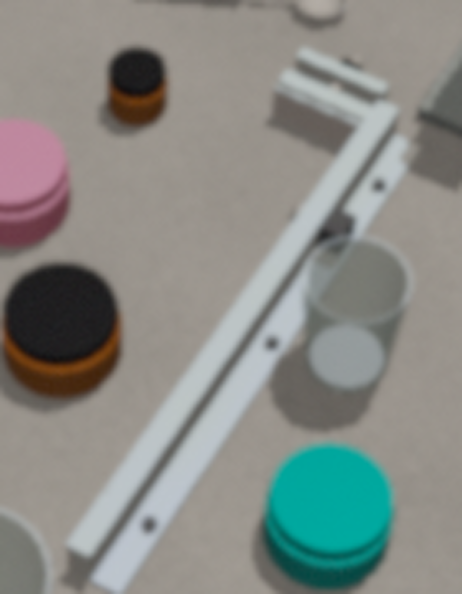

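In the crops the fence's top edge runs from crop (167,141) to (722,97), the stop facing is at crop x≈209, and the catch nose is at about crop (318,137). Next I fit the fence line and the stop.

```bash
python3 - <<'E'
from h import *
np.set_printoptions(precision=1,suppress=True)
t=load("top0.npz");s=load("scene0.npz")
for c in(t,s):
    R=cv2.Rodrigues(c["rvec"])[0];print("cam",-R.T@c["tvec"])
def fit(P):
    vx,vy,x,y=cv2.fitLine(P[:,:2].astype(np.float32),cv2.DIST_HUBER,0,1e-4,1e-4).ravel(); 
    if vy<0: vx,vy=-vx,-vy
    return np.array([vx,vy]),np.array([x,y])
g=t["img"].astype(float).mean(2)
pts=[]
for u in range(268,422):
    if 291<u<308: continue
    v0=int(170+(141-(( (u-200)*3.2-167)*44/555))/3.2)
    seg=g[v0-5:v0+7,u]; d=np.diff(seg); k=np.argmin(d); 
    y=d[max(k-1,0):k+2]; pts.append((u,v0-5+k+.5+ (np.arange(len(y))-1)@-np.minimum(y,0)/max(1,-np.minimum(y,0).sum())))
P=ray(t,pts,.04);d,o=fit(P);print("top: dir",np.degrees(np.arctan2(-d[0],d[1])),"x at y=-.17:",1000*(o[0]+d[0]/d[1]*(-.17-o[1])),"resid",np.std((P[:,:2]-o)@[d[1],-d[0]])*1000)
E0=ray(t,[[200+165/3.2,170+120/3.2],[200+721/3.2,170+85/3.2],[200+209/3.2,170+200/3.2],[200+318/3.2,170+139/3.2]],.04)
print("ends along",(E0[:,:2]-o)@d*1000, E0*1000)
# scene: face top edge is left(upper) edge of fence top, crop2 (70,545)->(375,100)
g=s["img"].astype(float).mean(2); pts=[]
import scipy.ndimage as nd
a=np.array([260+70/3.3,180+545/3.3]);b=np.array([260+372/3.3,180+105/3.3]);n=np.array([-(b-a)[1],(b-a)[0]]);n/=np.hypot(*n)
prof=[]
for f in np.linspace(.05,.9,80):
    q=a+f*(b-a); k=np.arange(-8,8,.25); xy=q+k[:,None]*n
    pr=nd.map_coordinates(g,[xy[:,1],xy[:,0]],order=1); prof.append(pr[::2]); dd=nd.gaussian_filter1d(pr,2,order=1); pts.append(q+k[np.argmax(dd)]*n)
print(np.mean(prof,0))
P=ray(s,pts,.04);d,o=fit(P);print("scene: dir",np.degrees(np.arctan2(-d[0],d[1])),"x at y=-.17:",1000*(o[0]+d[0]/d[1]*(-.17-o[1])),"resid",np.std((P[:,:2]-o)@[d[1],-d[0]])*1000)
E1=ray(s,[[260+66/3.3,180+545/3.3],[260+398/3.3,180+105/3.3],[260+282/3.3,180+92/3.3]],.04);print((E1[:,:2]-o)@d*1000,E1*1000)
E
```

```text
cam [ 0.5 -0.   1.5]
cam [ 1.1 -0.8  1.3]
top: dir 5.7456965 x at y=-.17: 662.87854 resid 0.21114514459432773
ends along [ 269.1 -228.   235.6  134.8] [[ 646.3  173.7   40. ]
 [ 685.9 -322.    40. ]
 [ 575.5  132.9   40. ]
 [ 631.5   37.2   40. ]]
[146.  146.2 146.3 146.5 146.7 146.8 146.9 147.  147.3 147.9 149.3 152.5
 157.5 164.2 171.8 179.2 185.1 189.3 191.8 193.2 193.7 194.  194.  193.9
 193.4 191.9 188.6 182.3 171.8 157.4 139.7 121.8]
scene: dir 5.7603946 x at y=-.17: 660.9193 resid 0.3207149322700459
[-218.3  284.4  245.9] [[ 678.9 -322.9   40. ]
 [ 645.7  179.    40. ]
 [ 557.2  131.4   40. ]]
```

Jar centre is about (0.553, -0.1715). The fence face is at x≈0.662 where y=-0.17, with the station yawed 5.75° and its origin at about (0.629, 0.156). The stop facing is at station y≈-17.5.

I'll use a two-finger cradle (60 mm opening) pointing 40° off the fence direction, towards the fence. It pushes along the fence and into it at the same time.

```bash
cat >> h.py <<'E'
O=np.array([.629,.156]);YA=np.radians(5.75)
YS=np.array([-np.sin(YA),np.cos(YA)]);XS=np.array([np.cos(YA),np.sin(YA)])
def st():
    from workcell import monitor
    o=monitor.get_obs();p=o["ee_pos"];f=o["wrist_force"]
    y=np.radians(o["tcp_rot"][2]);tx=np.array([np.cos(y),np.sin(y)]);ty=np.array([np.sin(y),-np.cos(y)])
    s=lambda v:np.round([v@XS,v@YS],2)
    print("t%.2f"%o["time"],"tcp",np.round(p*1000,1),"rot",np.round(o["tcp_rot"],2),"open %.1f"%(o["opening"]*1000),
     "tcp_s",s((p[:2]-O)*1000),"F_s",s(f[:2]),"Fz %.2f"%f[2],"jar_s if cradled",s((p[:2]+.0485*tx-O)*1000))
E
R='[0.028,-0.013,0,0,0,0]'
python3 -m handwheel '[[0.028,-0.013,0,0,0,0],[0.028,-0.013,0,0,0,0],[0.028,-0.013,0,0,0,0],[0.028,-0.013,0,0,0,0],[0.028,-0.013,0,0,0,0],[0.028,-0.013,0,0,0,0],[0.028,-0.013,0,0,0,0],[0.028,-0.013,0,0,0,0]]' 0.41
python3 -m handwheel '[[0.028,-0.013,0,0,0,0],[0.028,-0.013,0,0,0,0],[0.028,-0.013,0,0,0,0],[0.028,-0.013,0,0,0,0],[0.028,-0.013,0,0,0,0],[0.028,-0.013,0,0,0,0],[0.028,-0.013,0,0,0,0],[0.028,-0.013,0,0,0,0]]'
python3 -m handwheel '[[0,0,0,0,0,-5.9],[0,0,0,0,0,-5.9],[0,0,0,0,0,-5.9],[0,0,0,0,0,-5.9],[0,0,0,0,0,-5.9],[0,0,0,0,0,-5.9],[0,0,0,0,0,-6.0],[0,0,0,0,0,0]]'
python3 -c "from h import *;st()"
```

```text
time: 0.77
ee_pos: [0.3282, -0.3756, 0.2266]
tcp_rot: [-180.0, 0.0, 14.3]
wrist_force: [0.2, -0.4, -0.8]
opening: 0.0603
time: 1.43
ee_pos: [0.5196, -0.2194, 0.2265]
tcp_rot: [-180.0, 0.0, 14.3]
wrist_force: [0.1, -0.6, 0.9]
opening: 0.0601
time: 2.1
ee_pos: [0.5185, -0.2206, 0.2265]
tcp_rot: [-180.0, 0.0, 56.0]
wrist_force: [-0.7, -0.1, -0.6]
opening: 0.0599
t2.10 tcp [ 518.5 -220.6  226.5] rot [-1.7996e+02  1.0000e-02  5.5980e+01] open 59.9 tcp_s [-147.65 -363.61] F_s [-0.73 -0.03] Fz -0.61 jar_s if cradled [-116.62 -326.33]
```

```bash
python3 -m handwheel '[[0,0,0.03,0,0,0],[0,0,0.035,0,0,0],[0,0,0.035,0,0,0],[0,0,0.03,0,0,0],[0,0,0.03,0,0,0],[0,0,0.025,0,0,0],[0,0,0.012,0,0,0],[0,0,0.003,0,0,0]]' >/dev/null
python3 - <<'E'
from h import *
from workcell import cams
st()
s=cams.camera("scene");t=cams.camera("top");np.savez("t1.npz",**t)
a=s["img"][200:360,180:400];b=t["img"][180:320,300:460]
f=lambda i,k:cv2.resize(i[:,:,::-1],None,fx=k,fy=k,interpolation=cv2.INTER_CUBIC)
A=f(a,1.9);B=f(b,2.3);h=max(A.shape[0],B.shape[0])
p=lambda i:cv2.copyMakeBorder(i,0,h-i.shape[0],0,0,0)
cv2.imwrite("pics/c3.png",np.hstack([p(A),p(B)]))
E
```

```text
t2.77 tcp [ 517.2 -220.    24.3] rot [-1.7977e+02  4.0000e-02  5.5580e+01] open 60.2 tcp_s [-148.91 -362.92] F_s [-0.68 -0.17] Fz -0.29 jar_s if cradled [-117.63 -325.87]
```

View pics/c3.png

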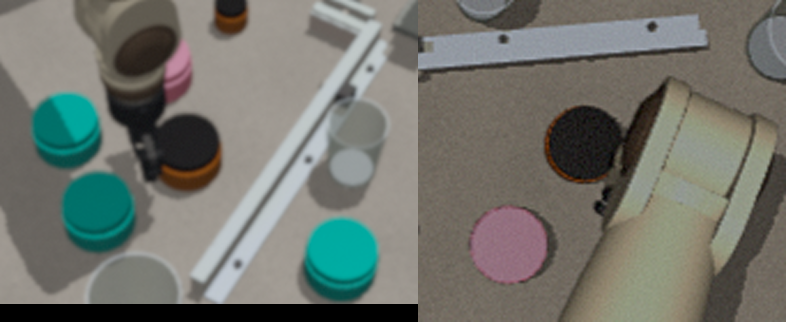

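The fingers are down behind the jar (left view, about (150,160)) and clear of the turquoise look-alike. I start a gentle push.

```bash
python3 -m handwheel '[[0.003,0,0,0,0,0],[0.003,0,0,0,0,0],[0.003,0,0,0,0,0],[0.003,0,0,0,0,0],[0.003,0,0,0,0,0],[0.003,0,0,0,0,0],[0.003,0,0,0,0,0],[0.003,0,0,0,0,0]]'>/dev/null
python3 -c "from h import *;st()"
python3 -m handwheel '[[0.004,0.001,0,0,0,0],[0.004,0.001,0,0,0,0],[0.004,0.001,0,0,0,0],[0.004,0.001,0,0,0,0],[0.004,0.001,0,0,0,0],[0.004,0.001,0,0,0,0],[0.004,0.001,0,0,0,0],[0.004,0.001,0,0,0,0]]'>/dev/null
python3 - <<'E'
from h import *;st()
from workcell import cams
c=cams.camera("scene");z=blob(c,c["img"].max(2)<55,proj(c,[[.585,-.13,.058]])[0],.058);print(z)
print("station",(np.array(z[3])/1000+[-.003,.0036]-O)@XS*1000,(np.array(z[3])/1000+[-.003,.0036]-O)@YS*1000)
t=cams.camera("top");cv2.imwrite("pics/x.png",np.hstack([c["img"][150:390,200:450],t["img"][150:390,250:450]])[:,:,::-1])
E
```

```text
t3.53 tcp [ 532.4 -200.9   27.3] rot [1.7996e+02 3.0000e-02 5.5700e+01] open 60.1 tcp_s [-131.88 -345.42] F_s [-3.34 -3.15] Fz 2.79 jar_s if cradled [-100.67 -308.3 ]
t4.20 tcp [ 557.  -178.4   26.6] rot [-179.97   -0.     55.72] open 60.5 tcp_s [-105.14 -325.51] F_s [-2.65 -1.5 ] Fz 1.21 jar_s if cradled [ -73.94 -288.37]
(np.int32(1361), array([285.89052168, 265.71858927]), (540.5424194335938, -138.34890747070312, 89.29151153564453), array([ 547.7252743 , -141.48827395]), np.float64(64.58138254942995))
station -113.29479545477201 -283.96625905379074
```

View pics/x.png

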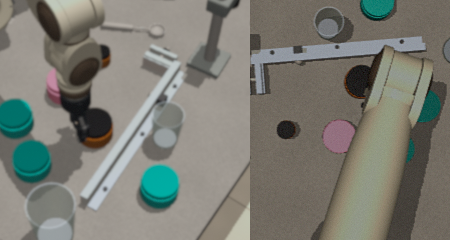

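The jar is travelling with the cradle (scene view about (95,125)). I continue to just short of the fence.

```bash
python3 -m handwheel '[[0.004,0.001,0,0,0,0],[0.004,0.001,0,0,0,0],[0.004,0.001,0,0,0,0],[0.004,0.001,0,0,0,0],[0.003,0.001,0,0,0,0],[0.002,0.0005,0,0,0,0],[0.001,0.0003,0,0,0,0],[0.001,0.0003,0,0,0,0]]'>/dev/null
python3 -c "from h import *;st()"
python3 -m handwheel '[[0.0007,0.0002,0,0,0,0],[0.0007,0.0002,0,0,0,0],[0.0007,0.0002,0,0,0,0],[0.0007,0.0002,0,0,0,0],[0,0,0,0,0,0],[0,0,0,0,0,0],[0,0,0,0,0,0],[0,0,0,0,0,0]]'>/dev/null
python3 - <<'E'
from h import *;st()
from workcell import cams
for n in("scene","top"):
    c=cams.camera(n);np.savez(n+"2.npz",**c)
c=dict(np.load("top2.npz"))
cv2.imwrite("pics/x2.png",cv2.resize(np.hstack([np.load("scene2.npz")["img"][220:340,230:390],c["img"][170:290,280:440]])[:,:,::-1],None,fx=2.5,fy=2.5,interpolation=cv2.INTER_CUBIC))
E
```

```text
t4.97 tcp [ 574.8 -163.2   26.9] rot [-179.99    0.     55.72] open 60.2 tcp_s [ -85.86 -312.17] F_s [-1.62 -1.57] Fz 0.82 jar_s if cradled [ -54.66 -275.04]
t5.63 tcp [ 577.1 -161.4   26.9] rot [ 1.800e+02 -1.000e-02  5.571e+01] open 59.9 tcp_s [ -83.47 -310.63] F_s [-1.2  -0.26] Fz -0.83 jar_s if cradled [ -52.27 -273.5 ]
```

View pics/x2.png

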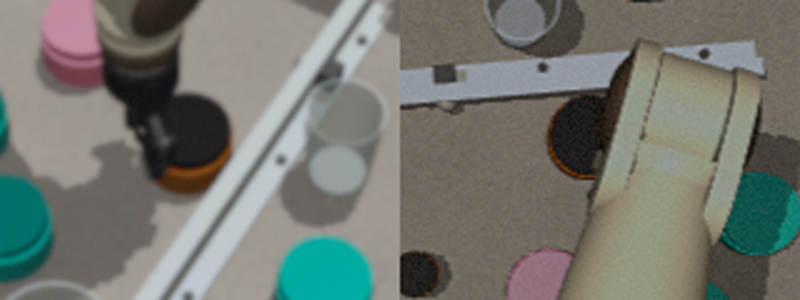

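The jar sits close to the fence, with a gap of a few mm. I creep in until contact shows in the force.

```bash
for i in 1; do python3 -m handwheel '[[0.0004,0.0002,0,0,0,0],[0.0004,0.0002,0,0,0,0],[0.0004,0.0002,0,0,0,0],[0.0004,0.0002,0,0,0,0],[0.0004,0.0002,0,0,0,0],[0.0004,0.0002,0,0,0,0],[0,0,0,0,0,0],[0,0,0,0,0,0]]'>/dev/null
python3 -c "from h import *;st()"; done
python3 -m handwheel '[[0.0004,0.0002,0,0,0,0],[0.0004,0.0002,0,0,0,0],[0.0004,0.0002,0,0,0,0],[0.0004,0.0002,0,0,0,0],[0,0,0,0,0,0],[0,0,0,0,0,0],[0,0,0,0,0,0],[0,0,0,0,0,0]]'>/dev/null
python3 -c "from h import *;st()"
```

```text
t6.40 tcp [ 579.4 -160.1   26.9] rot [180.    -0.    55.72] open 59.9 tcp_s [ -80.99 -309.53] F_s [-1.73  0.04] Fz -1.12 jar_s if cradled [ -49.79 -272.4 ]
t7.07 tcp [ 581.  -159.3   26.9] rot [180.    -0.    55.71] open 60.1 tcp_s [ -79.37 -308.86] F_s [-1.6  -1.92] Fz -0.68 jar_s if cradled [ -48.17 -271.73]
```

```bash
python3 -m handwheel '[[0.0003,0.0002,0,0,0,0],[0.0003,0.0002,0,0,0,0],[0.0003,0.0002,0,0,0,0],[0,0,0,0,0,0],[0,0,0,0,0,0],[0,0,0,0,0,0],[0,0,0,0,0,0],[0,0,0,0,0,0]]'>/dev/null
python3 -c "from h import *;st()"
python3 -m handwheel '[[0.0003,0.0002,0,0,0,0],[0.0003,0.0002,0,0,0,0],[0.0003,0.0002,0,0,0,0],[0,0,0,0,0,0],[0,0,0,0,0,0],[0,0,0,0,0,0],[0,0,0,0,0,0],[0,0,0,0,0,0]]'>/dev/null
python3 -c "from h import *;st()"
```

```text
t7.73 tcp [ 582.  -158.8   26.9] rot [180.    -0.    55.71] open 60.2 tcp_s [ -78.35 -308.54] F_s [-2.16 -0.15] Fz -0.80 jar_s if cradled [ -47.15 -271.41]
t8.40 tcp [ 583.  -158.4   26.9] rot [180.    -0.    55.71] open 60.0 tcp_s [ -77.32 -308.25] F_s [-2.52 -1.03] Fz -0.78 jar_s if cradled [ -46.12 -271.12]
```

```bash
python3 -m handwheel '[[0.0003,0.0002,0,0,0,0],[0.0003,0.0002,0,0,0,0],[0.0003,0.0002,0,0,0,0],[0,0,0,0,0,0],[0,0,0,0,0,0],[0,0,0,0,0,0],[0,0,0,0,0,0],[0,0,0,0,0,0]]'>/dev/null
python3 -c "from h import *;st()"
python3 -m handwheel '[[0.0003,0.0002,0,0,0,0],[0.0003,0.0002,0,0,0,0],[0.0003,0.0002,0,0,0,0],[0,0,0,0,0,0],[0,0,0,0,0,0],[0,0,0,0,0,0],[0,0,0,0,0,0],[0,0,0,0,0,0]]'>/dev/null
python3 - <<'E'
from h import *;st()
from workcell import cams
c=cams.camera("scene");np.savez("scene3.npz",**c)
cv2.imwrite("pics/x3.png",cv2.resize(c["img"][230:330,250:370][:,:,::-1],None,fx=5,fy=5,interpolation=cv2.INTER_CUBIC))
E
```

```text
t9.07 tcp [ 583.8 -158.1   26.8] rot [-1.7999e+02  1.0000e-02  5.5710e+01] open 60.1 tcp_s [ -76.42 -307.99] F_s [-3.23 -2.9 ] Fz -0.70 jar_s if cradled [ -45.22 -270.86]
t9.73 tcp [ 584.3 -157.8   26.7] rot [-1.7994e+02  6.0000e-02  5.5700e+01] open 60.2 tcp_s [ -75.96 -307.78] F_s [-6.82 -1.33] Fz 0.63 jar_s if cradled [ -44.75 -270.66]
```

View pics/x3.png

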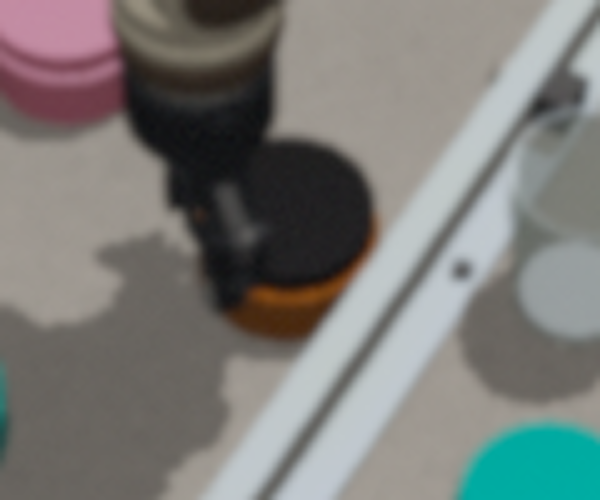

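Contact with the fence is clear: Fx jumped to about -7 N and the motion was blocked, at jar y≈-270. The picture shows the jar against the fence, hidden edge at about (375,250). Now I slide it along the fence.

```bash
python3 -m handwheel '[[0.0015,-0.0013,0,0,0,0],[0.0023,-0.0020,0,0,0,0],[0.0031,-0.0026,0,0,0,0],[0.0031,-0.0026,0,0,0,0],[0.0031,-0.0026,0,0,0,0],[0.0031,-0.0026,0,0,0,0],[0.0031,-0.0026,0,0,0,0],[0.0031,-0.0026,0,0,0,0]]'>/dev/null
python3 -c "from h import *;st()"
python3 -m handwheel '[[0.0031,-0.0026,0,0,0,0],[0.0031,-0.0026,0,0,0,0],[0.0031,-0.0026,0,0,0,0],[0.0031,-0.0026,0,0,0,0],[0.0031,-0.0026,0,0,0,0],[0.0031,-0.0026,0,0,0,0],[0.0031,-0.0026,0,0,0,0],[0.0031,-0.0026,0,0,0,0]]'>/dev/null
python3 -c "from h import *;st()"
```

```text
t10.45 tcp [ 581.  -129.    26.7] rot [-1.7996e+02  1.2000e-01  5.5660e+01] open 60.1 tcp_s [ -76.28 -278.8 ] F_s [-8.23 -3.87] Fz -0.01 jar_s if cradled [ -45.04 -241.69]
t11.12 tcp [577.8 -96.8  26.6] rot [-1.7995e+02  1.2000e-01  5.5660e+01] open 60.3 tcp_s [ -76.29 -246.4 ] F_s [-8.13 -4.68] Fz 0.78 jar_s if cradled [ -45.06 -209.3 ]
```

```bash
python3 -m handwheel '[[0.0029,-0.0028,0,0,0,0],[0.0031,-0.0026,0,0,0,0],[0.0031,-0.0026,0,0,0,0],[0.0031,-0.0026,0,0,0,0],[0.0031,-0.0026,0,0,0,0],[0.0031,-0.0026,0,0,0,0],[0.0031,-0.0026,0,0,0,0],[0.0031,-0.0026,0,0,0,0]]'>/dev/null
python3 -c "from h import *;st()"
python3 -m handwheel '[[0.0023,-0.0019,0,0,0,0],[0.0023,-0.0019,0,0,0,0],[0.0023,-0.0019,0,0,0,0],[0.0015,-0.0013,0,0,0,0],[0.0015,-0.0013,0,0,0,0],[0.0015,-0.0013,0,0,0,0],[0.0015,-0.0013,0,0,0,0],[0.0015,-0.0013,0,0,0,0]]'>/dev/null
python3 -c "from h import *;st()"
```

```text
t11.78 tcp [574.5 -64.5  26.6] rot [-1.7996e+02  1.0000e-01  5.5670e+01] open 60.4 tcp_s [ -76.35 -213.9 ] F_s [-6.35 -3.04] Fz 1.42 jar_s if cradled [ -45.13 -176.79]
t12.45 tcp [572.5 -45.8  26.6] rot [-1.7996e+02  1.0000e-01  5.5680e+01] open 60.4 tcp_s [ -76.4  -195.09] F_s [-6.45 -4.64] Fz 0.19 jar_s if cradled [ -45.18 -157.98]
```

```bash
python3 -m handwheel '[[0.0015,-0.0013,0,0,0,0],[0.0015,-0.0013,0,0,0,0],[0.0015,-0.0013,0,0,0,0],[0.0015,-0.0013,0,0,0,0],[0.0015,-0.0013,0,0,0,0],[0.0015,-0.0013,0,0,0,0],[0.0015,-0.0013,0,0,0,0],[0.0015,-0.0013,0,0,0,0]]'>/dev/null
python3 -c "from h import *;st()"
python3 -m handwheel '[[0.0015,-0.0013,0,0,0,0],[0.0015,-0.0013,0,0,0,0],[0.0015,-0.0013,0,0,0,0],[0.0015,-0.0013,0,0,0,0],[0.0015,-0.0013,0,0,0,0],[0.0015,-0.0013,0,0,0,0],[0.0015,-0.0013,0,0,0,0],[0.0015,-0.0013,0,0,0,0]]'>/dev/null
python3 -c "from h import *;st()"
```

```text
t13.12 tcp [570.8 -30.2  26.7] rot [-1.7998e+02  1.1000e-01  5.5670e+01] open 60.4 tcp_s [ -76.55 -179.41] F_s [-5.61 -5.86] Fz 0.10 jar_s if cradled [ -45.32 -142.3 ]
t13.78 tcp [569.1 -14.2  26.7] rot [-1.7998e+02  8.0000e-02  5.5680e+01] open 60.1 tcp_s [ -76.62 -163.36] F_s [-5.4  -4.31] Fz 0.12 jar_s if cradled [ -45.4  -126.24]
```

```bash
python3 -m handwheel '[[0.0017,-0.0012,0,0,0,0],[0.0016,-0.0013,0,0,0,0],[0.0016,-0.0013,0,0,0,0],[0.0016,-0.0013,0,0,0,0],[0.0016,-0.0013,0,0,0,0],[0.0016,-0.0013,0,0,0,0],[0.0016,-0.0014,0,0,0,0],[0.0016,-0.0013,0,0,0,0]]'>/dev/null
python3 -c "from h import *;st()"
python3 -m handwheel '[[0.0016,-0.0013,0,0,0,0],[0.0015,-0.0013,0,0,0,0],[0.0016,-0.0013,0,0,0,0],[0.0015,-0.0013,0,0,0,0],[0.0016,-0.0013,0,0,0,0],[0.0015,-0.0013,0,0,0,0],[0.0016,-0.0013,0,0,0,0],[0.0015,-0.0013,0,0,0,0]]'>/dev/null
python3 -c "from h import *;st()"
```

```text
t14.45 tcp [567.7   2.4  26.7] rot [-1.7996e+02  8.0000e-02  5.5690e+01] open 60.4 tcp_s [ -76.41 -146.65] F_s [-5.98 -3.6 ] Fz 0.06 jar_s if cradled [ -45.2  -109.53]
t15.12 tcp [566.   18.7  26.7] rot [-1.7995e+02  6.0000e-02  5.5690e+01] open 60.3 tcp_s [ -76.39 -130.33] F_s [-6.07 -2.81] Fz -0.21 jar_s if cradled [-45.18 -93.21]
```

```bash
python3 -m handwheel '[[0.0016,-0.0013,0,0,0,0],[0.0015,-0.0013,0,0,0,0],[0.0016,-0.0013,0,0,0,0],[0.0015,-0.0013,0,0,0,0],[0.0016,-0.0013,0,0,0,0],[0.0015,-0.0013,0,0,0,0],[0.0008,-0.0007,0,0,0,0],[0.0008,-0.0007,0,0,0,0]]'>/dev/null
python3 -c "from h import *;st()"
python3 -m handwheel '[[0.0008,-0.0007,0,0,0,0],[0.0008,-0.0007,0,0,0,0],[0.0008,-0.0007,0,0,0,0],[0.0008,-0.0006,0,0,0,0],[0.0008,-0.0007,0,0,0,0],[0.0004,-0.0003,0,0,0,0],[0.0004,-0.0003,0,0,0,0],[0.0004,-0.0003,0,0,0,0]]'>/dev/null
python3 -c "from h import *;st()"
```

```text
t15.78 tcp [564.6  32.9  26.7] rot [-1.7995e+02  7.0000e-02  5.5700e+01] open 60.5 tcp_s [ -76.43 -116.05] F_s [-5.42 -3.92] Fz 0.16 jar_s if cradled [-45.22 -78.92]
t16.45 tcp [563.9  39.4  26.7] rot [-1.7996e+02  8.0000e-02  5.5690e+01] open 60.2 tcp_s [ -76.43 -109.5 ] F_s [-7.21 -4.02] Fz -0.11 jar_s if cradled [-45.21 -72.38]
```

```bash
python3 -m handwheel '[[0.0004,-0.0003,0,0,0,0],[0.0004,-0.0003,0,0,0,0],[0.0004,-0.0004,0,0,0,0],[0.0004,-0.0003,0,0,0,0],[0.0004,-0.0003,0,0,0,0],[0.0004,-0.0004,0,0,0,0],[0.0004,-0.0003,0,0,0,0],[0.0004,-0.0004,0,0,0,0]]'>/dev/null
python3 -c "from h import *;st()"
python3 -m handwheel '[[0.0004,-0.0003,0,0,0,0],[0.0004,-0.0003,0,0,0,0],[0.0004,-0.0004,0,0,0,0],[0.0004,-0.0003,0,0,0,0],[0,0,0,0,0,0],[0,0,0,0,0,0],[0,0,0,0,0,0],[0,0,0,0,0,0]]'>/dev/null
python3 -c "from h import *;st()"
```

```text
t17.12 tcp [563.5  43.5  26.7] rot [-1.7996e+02  8.0000e-02  5.5690e+01] open 60.1 tcp_s [ -76.45 -105.34] F_s [-6.03 -3.92] Fz -0.14 jar_s if cradled [-45.24 -68.22]
t17.78 tcp [563.3  45.6  26.6] rot [-1.7995e+02  8.0000e-02  5.5690e+01] open 60.2 tcp_s [ -76.43 -103.22] F_s [-5.84 -3.66] Fz 0.79 jar_s if cradled [-45.21 -66.1 ]
```

```bash
python3 -m handwheel '[[0.0004,-0.0003,0,0,0,0],[0.0004,-0.0003,0,0,0,0],[0.0004,-0.0004,0,0,0,0],[0.0004,-0.0003,0,0,0,0],[0,0,0,0,0,0],[0,0,0,0,0,0],[0,0,0,0,0,0],[0,0,0,0,0,0]]'>/dev/null
python3 -c "from h import *;st()"
python3 -m handwheel '[[0.0004,-0.0004,0,0,0,0],[0.0004,-0.0003,0,0,0,0],[0.0004,-0.0003,0,0,0,0],[0,0,0,0,0,0],[0,0,0,0,0,0],[0,0,0,0,0,0],[0,0,0,0,0,0],[0,0,0,0,0,0]]'>/dev/null
python3 -c "from h import *;st()"
```

```text
t18.45 tcp [563.1  47.7  26.6] rot [-1.7995e+02  8.0000e-02  5.5690e+01] open 60.5 tcp_s [ -76.42 -101.18] F_s [-5.92 -4.67] Fz 0.15 jar_s if cradled [-45.21 -64.06]
t19.12 tcp [563.   49.2  26.7] rot [-1.7995e+02  8.0000e-02  5.5690e+01] open 60.4 tcp_s [-76.41 -99.63] F_s [-6.64 -3.4 ] Fz -0.34 jar_s if cradled [-45.2  -62.51]
```

```bash
python3 -m handwheel '[[0.0003,-0.0003,0,0,0,0],[0.0003,-0.0002,0,0,0,0],[0,0,0,0,0,0],[0,0,0,0,0,0],[0,0,0,0,0,0],[0,0,0,0,0,0],[0,0,0,0,0,0],[0,0,0,0,0,0]]'>/dev/null
python3 -c "from h import *;st()"
```

```text
t19.78 tcp [562.9  50.   26.7] rot [-1.7995e+02  8.0000e-02  5.5690e+01] open 60.0 tcp_s [-76.39 -98.84] F_s [-6.59 -4.1 ] Fz 0.43 jar_s if cradled [-45.18 -61.72]
```

```bash
python3 -m handwheel '[[0.0003,-0.0003,0,0,0,0],[0.0003,-0.0002,0,0,0,0],[0,0,0,0,0,0],[0,0,0,0,0,0],[0,0,0,0,0,0],[0,0,0,0,0,0],[0,0,0,0,0,0],[0,0,0,0,0,0]]'>/dev/null
python3 -c "from h import *;st()"
```

```text
t20.45 tcp [562.8  50.8  26.7] rot [-1.7995e+02  8.0000e-02  5.5690e+01] open 59.8 tcp_s [-76.41 -98.06] F_s [-6.14 -4.44] Fz 0.58 jar_s if cradled [-45.2  -60.94]
```

```bash
python3 -m handwheel '[[0.0003,-0.0003,0,0,0,0],[0.0003,-0.0002,0,0,0,0],[0,0,0,0,0,0],[0,0,0,0,0,0],[0,0,0,0,0,0],[0,0,0,0,0,0],[0,0,0,0,0,0],[0,0,0,0,0,0]]'>/dev/null
python3 -c "from h import *;st()"
```

```text
t21.12 tcp [562.7  51.5  26.7] rot [-1.7995e+02  8.0000e-02  5.5690e+01] open 60.0 tcp_s [-76.39 -97.31] F_s [-5.39 -3.41] Fz 0.13 jar_s if cradled [-45.17 -60.19]
```

```bash
python3 -m handwheel '[[0.0003,-0.0003,0,0,0,0],[0.0003,-0.0002,0,0,0,0],[0,0,0,0,0,0],[0,0,0,0,0,0],[0,0,0,0,0,0],[0,0,0,0,0,0],[0,0,0,0,0,0],[0,0,0,0,0,0]]'>/dev/null
python3 -c "from h import *;st()"
```

```text
t21.78 tcp [562.6  52.3  26.6] rot [-1.7995e+02  8.0000e-02  5.5690e+01] open 60.3 tcp_s [-76.42 -96.48] F_s [-6.29 -3.8 ] Fz 0.38 jar_s if cradled [-45.21 -59.36]
```

```bash
python3 -m handwheel '[[0.0003,-0.0003,0,0,0,0],[0.0003,-0.0002,0,0,0,0],[0,0,0,0,0,0],[0,0,0,0,0,0],[0,0,0,0,0,0],[0,0,0,0,0,0],[0,0,0,0,0,0],[0,0,0,0,0,0]]'>/dev/null
python3 -c "from h import *;st()"
```

```text
t22.45 tcp [562.6  53.1  26.6] rot [-1.7995e+02  9.0000e-02  5.5690e+01] open 60.2 tcp_s [-76.43 -95.76] F_s [-7.45 -3.54] Fz -0.28 jar_s if cradled [-45.21 -58.64]
```

```bash
python3 -m handwheel '[[0.0003,-0.0003,0,0,0,0],[0.0003,-0.0002,0,0,0,0],[0,0,0,0,0,0],[0,0,0,0,0,0],[0,0,0,0,0,0],[0,0,0,0,0,0],[0,0,0,0,0,0],[0,0,0,0,0,0]]'>/dev/null
python3 -c "from h import *;st()"
```

```text
t23.12 tcp [562.5  53.8  26.6] rot [-1.7995e+02  9.0000e-02  5.5690e+01] open 59.9 tcp_s [-76.43 -94.99] F_s [-5.84 -3.64] Fz 0.78 jar_s if cradled [-45.22 -57.87]
```

```bash
python3 -m handwheel '[[0.0003,-0.0003,0,0,0,0],[0.0003,-0.0002,0,0,0,0],[0,0,0,0,0,0],[0,0,0,0,0,0],[0,0,0,0,0,0],[0,0,0,0,0,0],[0,0,0,0,0,0],[0,0,0,0,0,0]]'>/dev/null
python3 -c "from h import *;st()"
```

```text
t23.78 tcp [562.4  54.6  26.6] rot [-1.7995e+02  9.0000e-02  5.5690e+01] open 60.0 tcp_s [-76.42 -94.23] F_s [-5.87 -5.21] Fz -0.69 jar_s if cradled [-45.21 -57.11]
```

```bash
python3 - <<'E'
from h import *
from workcell import cams
c=cams.camera("scene");t=cams.camera("top")
cv2.imwrite("pics/x4.png",cv2.resize(np.hstack([c["img"][180:280,300:400],t["img"][185:285,235:335]])[:,:,::-1],None,fx=4,fy=4,interpolation=cv2.INTER_CUBIC))
E
```

```text
(no output)
```

View pics/x4.png

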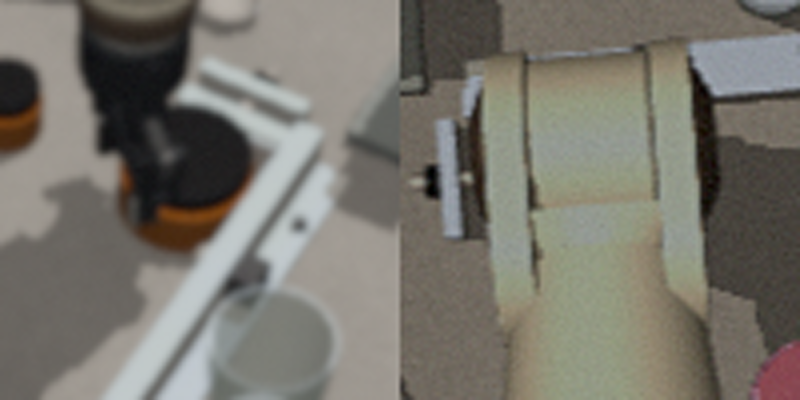

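The jar is right at the stop block (left view about (250,130)) and the catch lies behind it. I keep creeping.

```bash
python3 -m handwheel '[[0.0003,-0.0003,0,0,0,0],[0.0003,-0.0002,0,0,0,0],[0,0,0,0,0,0],[0,0,0,0,0,0],[0,0,0,0,0,0],[0,0,0,0,0,0],[0,0,0,0,0,0],[0,0,0,0,0,0]]'>/dev/null
python3 -c "from h import *;st()"
```

```text
t24.55 tcp [562.3  55.4  26.6] rot [-1.7995e+02  9.0000e-02  5.5690e+01] open 60.0 tcp_s [-76.42 -93.44] F_s [-5.73 -5.2 ] Fz 0.16 jar_s if cradled [-45.21 -56.32]
```

```bash
python3 -m handwheel '[[0.0003,-0.0003,0,0,0,0],[0.0001,0,0,0,0,0],[0,0,0,0,0,0],[0,0,0,0,0,0],[0,0,0,0,0,0],[0,0,0,0,0,0],[0,0,0,0,0,0],[0,0,0,0,0,0]]'>/dev/null
python3 -c "from h import *;st()"
```

```text
t25.22 tcp [562.3  55.7  26.6] rot [-1.7996e+02  1.0000e-01  5.5680e+01] open 60.3 tcp_s [-76.41 -93.07] F_s [-7.65 -5.42] Fz 1.01 jar_s if cradled [-45.19 -55.96]
```

```bash
python3 -m handwheel '[[0.0002,-0.0002,0,0,0,0],[0.0002,-0.0001,0,0,0,0],[0,0,0,0,0,0],[0,0,0,0,0,0],[0,0,0,0,0,0],[0,0,0,0,0,0],[0,0,0,0,0,0],[0,0,0,0,0,0]]'>/dev/null
python3 -c "from h import *;st()"
```

```text
t25.88 tcp [562.3  56.   26.7] rot [-1.7997e+02  1.2000e-01  5.5670e+01] open 60.2 tcp_s [-76.41 -92.81] F_s [-6.77 -5.93] Fz 0.70 jar_s if cradled [-45.18 -55.7 ]
```

```bash
python3 -m handwheel '[[0.0002,-0.0002,0,0,0,0],[0.0002,-0.0001,0,0,0,0],[0,0,0,0,0,0],[0,0,0,0,0,0],[0,0,0,0,0,0],[0,0,0,0,0,0],[0,0,0,0,0,0],[0,0,0,0,0,0]]'>/dev/null
python3 -c "from h import *;st()"
```

```text
t26.55 tcp [562.3  56.3  26.6] rot [-1.7999e+02  1.4000e-01  5.5660e+01] open 60.1 tcp_s [-76.4  -92.52] F_s [-7.21 -6.79] Fz 0.84 jar_s if cradled [-45.17 -55.42]
```

The stop is reached: the motion is now blocked and Fy is rising. I ease the fence force a little and press further home.

```bash
python3 -m handwheel '[[-0.0002,-0.0002,0,0,0,0],[0.0002,-0.0002,0,0,0,0],[0.0002,-0.0001,0,0,0,0],[0,0,0,0,0,0],[0,0,0,0,0,0],[0,0,0,0,0,0],[0,0,0,0,0,0],[0,0,0,0,0,0]]'>/dev/null
python3 -c "from h import *;st()"
```

```text
t27.22 tcp [562.1  56.5  26.7] rot [1.7999e+02 1.5000e-01 5.5650e+01] open 60.5 tcp_s [-76.53 -92.27] F_s [-7.03 -9.28] Fz 0.47 jar_s if cradled [-45.28 -55.17]
```

```bash
python3 -m handwheel '[[0.0002,-0.0002,0,0,0,0],[0.0002,-0.0002,0,0,0,0],[0,0,0,0,0,0],[0,0,0,0,0,0],[0,0,0,0,0,0],[0,0,0,0,0,0],[0,0,0,0,0,0],[0,0,0,0,0,0]]'>/dev/null
python3 -c "from h import *;st()"
```

```text
t27.88 tcp [562.1  56.8  26.7] rot [1.7996e+02 1.7000e-01 5.5630e+01] open 60.2 tcp_s [-76.55 -92.  ] F_s [-5.96 -9.9 ] Fz 0.41 jar_s if cradled [-45.3  -54.91]
```

```bash
python3 -m handwheel '[[0.0002,-0.0002,0,0,0,0],[0.0001,-0.0002,0,0,0,0],[0,0,0,0,0,0],[0,0,0,0,0,0],[0,0,0,0,0,0],[0,0,0,0,0,0],[0,0,0,0,0,0],[0,0,0,0,0,0]]'>/dev/null
python3 -c "from h import *;st()"
```

```text
t28.55 tcp [562.   57.   26.8] rot [179.93   0.18  55.61] open 60.1 tcp_s [-76.55 -91.8 ] F_s [ -5.97 -11.54] Fz 1.38 jar_s if cradled [-45.28 -54.72]
```

```bash
python3 -m handwheel '[[0.0001,-0.0002,0,0,0,0],[0,0,0,0,0,0],[0,0,0,0,0,0],[0,0,0,0,0,0],[0,0,0,0,0,0],[0,0,0,0,0,0],[0,0,0,0,0,0],[0,0,0,0,0,0]]'>/dev/null
python3 -c "from h import *;st()"
```

```text
t29.22 tcp [562.   57.1  26.9] rot [179.92   0.18  55.61] open 60.6 tcp_s [-76.54 -91.7 ] F_s [ -5.73 -12.03] Fz 0.80 jar_s if cradled [-45.28 -54.62]
```

The stop force is now about 9.4 N (12 N measured at the wrist, less about 2.6 N friction). I release gently, back off and rise.

```bash
python3 -m handwheel '[[-0.0005,0,0,0,0,0],[-0.0005,0,0,0,0,0],[-0.0005,0,0,0,0,0],[-0.0005,0,0,0,0,0],[-0.0005,0,0,0,0,0],[-0.001,0,0,0,0,0],[-0.002,0,0,0,0,0],[-0.004,0,0,0,0,0]]'>/dev/null
python3 -c "from h import *;st()"
python3 -m handwheel '[[-0.007,0,0,0,0,0],[-0.007,0,0,0,0,0],[-0.007,0,0,0,0,0],[-0.007,0,0,0,0,0],[-0.007,0,0,0,0,0],[-0.007,0,0,0,0,0],[-0.007,0,0,0,0,0],[-0.003,0,0,0,0,0]]'>/dev/null
python3 -m handwheel '[[0,0,-0.02,0,0,0],[0,0,-0.03,0,0,0],[0,0,-0.03,0,0,0],[0,0,-0.03,0,0,0],[0,0,-0.03,0,0,0],[0,0,-0.03,0,0,0],[0,0,-0.03,0,0,0],[0,0,-0.01,0,0,0]]'>/dev/null
python3 -m handwheel '[[-0.037,0,0,0,0,0],[-0.037,0,0,0,0,0],[-0.037,0,0,0,0,0],[-0.037,0,0,0,0,0],[-0.037,0,0,0,0,0],[-0.03,0,0,0,0,0],[-0.02,0,0,0,0,0],[0,0,0,0,0,0]]'>/dev/null
python3 - <<'E'
from h import *;st()
from workcell import cams
c=cams.camera("scene");t=cams.camera("top");np.savez("s9.npz",**c);np.savez("t9.npz",**t)
S=lambda p:np.round([(np.array(p)-O)@XS*1000,(np.array(p)-O)@YS*1000],1)
for n,k,cor in(("top",t,(.0003,-.001)),("scene",c,(-.003,.0036))):
    z=blob(k,k["img"].max(2)<55,proj(k,[[.587,.098,.058]])[0],.058);print(n,z[0],z[3],z[4],"station",S(np.array(z[3])/1000+cor))
cv2.imwrite("pics/x5.png",cv2.resize(np.hstack([c["img"][180:280,300:400],t["img"][185:285,235:335]])[:,:,::-1],None,fx=4,fy=4,interpolation=cv2.INTER_CUBIC))
cv2.imwrite("pics/x6.png",t["img"][:,:,::-1])
E
```

```text
t29.88 tcp [557.4  51.6  27.1] rot [ 1.7998e+02 -9.0000e-02  5.5750e+01] open 60.2 tcp_s [-81.67 -96.72] F_s [-0.25  0.01] Fz -0.73 jar_s if cradled [-50.49 -59.57]
t31.88 tcp [ 393.4 -188.4  236.8] rot [1.7999e+02 4.0000e-02 5.5520e+01] open 60.0 tcp_s [-268.89 -319.04] F_s [1.05 0.69] Fz 0.64 jar_s if cradled [-237.57 -282.01]
top 810 [588.36869615  93.57254397] 44.04278338975435 station [-46.5 -59.1]
scene 600 [590.86794491  86.09102991] 42.667655731597314 station [-47.6 -61.9]
```

View pics/x5.png

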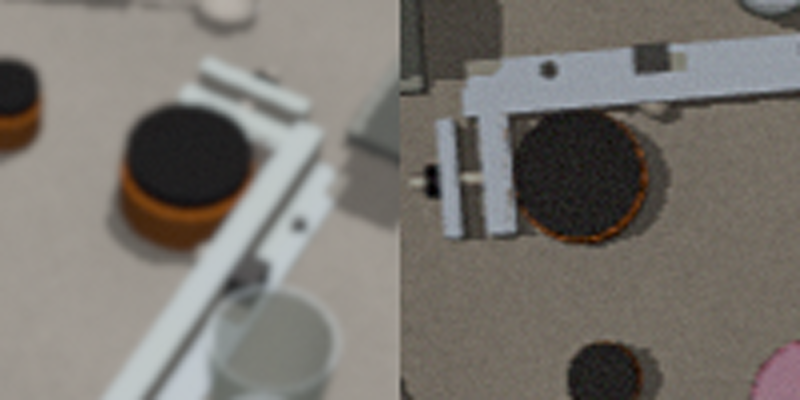

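View pics/x6.png

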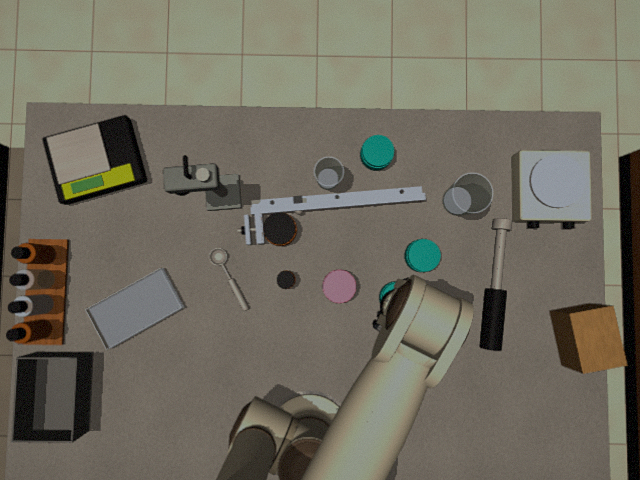

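The top view shows the jar against the stop and the fence (about (280,230)). The catch nose is out behind it at crop (655,112), and the bystanders have not moved. I hand the job in.

```bash
python3 -c "
from workcell import order;print(order.job_done())"
```

```text
the job is handed in; nothing more can be done
None
```

I loaded the wide amber jar into the capping station and handed the job in after about 32 s of robot time, against the 61 s limit; no verdict was reported.

**How it went**
- **To the fence:** I cradled the jar between two half-open fingers and pushed it across the bench. It met the fence at about station y = -270 mm, well before the catch, and I felt contact at about 7 N.
- **Along the fence:** I slid it past the catch with about 5–8 N holding it to the fence.
- **To the stop:** I crept forward until the hard seat blocked it, then pressed until the wrist read 12 N along the fence. That is an estimated 9.4 N on the stop after friction. The highest combined push I read was about 13 N.
- **Release:** I backed off slowly, then retracted the arm clear of everything.

**Last checks**
- **Jar position:** The two cameras put the jar's axis at station (-46.5, -59) and (-47.6, -62) mm. They disagree by about 3 mm in y, roughly the 2 mm calibration error plus a rough allowance for the lid's edge. Judging by feel, I take it as seated.
- **Catch:** The catch nose shows sprung out behind the jar in the top picture.
- **Other things on the bench:** They appear unmoved in the top picture, except one turquoise look-alike partly hidden by the arm, which the gripper had stayed clear of.
- **Force at release:** It fell to about zero.
- **Disagreement:** The fence contact came about 3 mm deeper than my cradle geometry predicted, so I relied on force rather than that estimate.

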